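# Ease the lid of the fired dish free

### The job

Lids can stick in the firing, so check the wide, shallow lidded dish: hold its lid by the bar grip and raise one edge first, tipping it 5 to 10 degrees while the opposite edge stays on the rim. Then lift the whole lid just clear, about 4 cm, and lower it gently, not dropping it, back on the dish, flat and centred. Leave the dish standing where it is, and do not disturb the tall lidded jar and the small lidded pot.

Things in the scene. Friction and masses are not known exactly. Their poses are not given: they have to be found in the camera images.
- lid: Loose round terracotta lid of the wide, shallow dish, 0.26 kg. A disc 132 mm across and 8 mm thick; origin at the centre of the disc's underside, which rests on the dish's rim; z up. On top, in the middle, stands a bar grip along the lid's x axis: 40 mm long (x), 14 mm thick (y), rising from 8 to 34 mm above the origin. Underneath, a centring boss 6 mm deep (92 mm across, tapering to 86 mm) hangs into the dish with 8 mm of play all round.
- dish: The wide, shallow round terracotta dish under that lid, loose, 0.55 kg, standing on the table. 124 mm across, 45 mm high, wall 8 mm, flat rim; origin at the centre of its underside, z up. Seated, the lid's origin is 45 mm above the dish's origin.
- jar: Bystander: tall lidded terracotta jar, 94 mm across and 114 mm high with its bar grip; pot and lid are one piece; loose, 0.75 kg. Origin at the centre of its underside.
- pot: Bystander: small lidded terracotta pot, 74 mm across and 68 mm high with its bar grip; pot and lid are one piece; loose, 0.35 kg. Origin at the centre of its underside.
Mind the look-alikes: they are no part of the job. Leave any purple look-alike of the lid alone. Leave any yellow look-alike of the dish alone.

How it is judged:
On the way, in this order (a step that is already met when the one before it is completed fails the run):
1. one edge of the lid is raised (the lid tips by more than 4 degrees) while its opposite edge is on the rim or within about 8 mm of it (((angle between lid's own z axis and vertical above 0.07 rad and z of lid in the frame of dish below 0.057 m) or (angle between lid's own z axis and vertical above 0.14 rad and z of lid in the frame of dish below 0.062 m) or (angle between lid's own z axis and vertical above 0.21 rad and z of lid in the frame of dish below 0.067 m))), for 0.1 s.
2. the whole lid is clear of the dish, its middle more than 28 mm above its seat (z of lid in the frame of dish above 0.073 m and contact force between lid and dish below 0.05 N), for 0.1 s.
At the end, for the whole second after the job is handed in: The lid lies still on the dish, seated flat on its rim (height within 3 mm, tilt under 3 degrees) and centred within 10 mm; the dish stands upright within 25 mm of where it was (horizontal distance between lid and dish below 0.01 m and angle between each of lid, dish's own z axis and vertical below 0.05 rad and z of lid in the frame of dish between 0.042 and 0.048 m and linear speed of lid below 0.02 m/s and distance of dish from where it was at the start of the episode below 0.025 m); the robot touches nothing.
It fails at once if the lid is hoisted more than 100 mm above its seat (z of lid in the frame of dish above 0.145 m).
It fails at once if the lid is dropped on the dish (faster than 0.35 m/s within 20 mm of its seat) (z of lid in the frame of dish below 0.065 m and linear speed of lid above 0.35 m/s).
It fails at once if the tall lidded jar is pushed by more than 20 mm or tipped (distance of jar from where it was at the start of the episode above 0.02 m or angle between jar's own z axis and vertical above 0.3 rad).
It fails at once if the small lidded pot is pushed by more than 20 mm or tipped (distance of pot from where it was at the start of the episode above 0.02 m or angle between pot's own z axis and vertical above 0.3 rad).
It also fails if it takes over 38 s, if anything falls off the work surface, if the arm or the gripper's body presses on something with over 40 N, if the wrist force passes 120 N, or if a joint passes its speed limit or range.

### The arm

A 7-joint arm with a two-finger parallel gripper is mounted at the origin on the work surface. World frame = base frame: x ahead of the robot, y to its left, z up, the work surface at z = 0. Lengths are in m, angles in rad, forces in N, time in s.
With the tool pointing down it reaches from about 0.4 to 0.9 m from the base axis. Payload 5.6 kg.
Tool frame: the origin (TCP) lies on the centre line of the jaws, within the pads' length; the fingertips stand 25 mm ahead of it and the grasp point (between the pads) lies 6 mm ahead of it (tips_ahead is the distance from the TCP to the fingertips, in m); z points along the fingers, y is the direction in which the jaws open and shut (so a half turn about z gives the same grasp; the last joint's range is limited). The gripper opens to 92 mm and grips with 3 to 60 N. Pads are 20 mm wide; open, the fingers measure 128 mm over their backs; the gripper's body (75 mm by 189 mm) begins 69 mm behind the grasp point.
Start: joints at [-1.349, 0.468, -0.012, 1.603, 0.006, 1.071, -0.056], TCP at [0.17, 0.627, 0.24] pointing down, gripper open.
Joint ranges: [-2.53, 2.53], [-0.31, 2.02], [-1.57, 1.55], [0.28, 2.44], [-1.29, 4.43], [0.15, 1.84], [-2.92, 2.92]. Speed limits (rad/s): [2.57, 2.57, 3.14, 3.14, 3.14, 3.14, 3.14].

### API

Orientations are given as a unit quaternion [w, x, y, z].
In Python, from rig import read_state, get_image, job_done, tips_ahead gives the robot as it stands.
- The arm moves only by the tool arm_command, never from a script. Its argument "deltas" is a list that holds one entry, the list of rows, each a list of 6 numbers: the shift along the tool's x, y, z scaled (see below), then the turn, a rotation vector about the tool's x, y, z scaled (see below). In form: [[[dx, dy, dz, wx, wy, wz], ...]]. A call has 1 to 20 rows; each row is the pose to reach, as a shift and turn from the pose commanded when the call began, along the tool's axes at that moment, turning the shorter way round; what a row does not reach only later rows make up. The controller multiplies each number of a shift by 0.3 m and each number of a turn by 180 degrees. A row lasts 1/10 s, in which the tool goes at most 50 mm and 8.59 degrees, less where a joint would pass 70% of its speed; a pose out of reach is approached as far as the arm can. A call with a number of a shift or a turn outside -1 to 1 is refused whole. A call with a gripper value outside its range is refused whole. "claw" is the opening, from 0 (shut) to 1 (fully open), set as the call begins (left out, the last holds). The fingers move at their own pace and stop on an object; "grip_force" is the grip in N (left out, the last holds). Time passes only in rows, so rows that repeat a pose let the fingers close. It gives the time, the measured TCP pose, the force and the opening at its end, in the units of the state.
- read_state(): the state, without advancing time (a new reading comes with each control period).
- get_image(name): name is "scene" or "side" or "wrist"; returns a dict with "image" (480x640x3 uint8, red, green, blue), "intrinsics" (3x3 intrinsics, pixels), "extrinsics" (4x4, takes a point from camera to world coordinates). Camera axes: x right, y up, looking along -z (the intrinsics and any distortion apply to the point x, -y, -z); pixel columns grow to the right and rows downward; lengths in m; the calibration is good to about 2 mm. A picture is of the moment at which its call begins. There is no depth.
- job_done(): hands the job in, once; it reports no verdict.
The state is a dict: "time": time; "joint_positions": joint angles; "dq": joint speeds; "joint_efforts": joint torques, N m; "tool_pos": TCP position; "ee_rot": TCP orientation; "wrist_force": force on the tool from outside, world axes, zero at the start; "moment": the same for the moment, N m; "gripper_width": finger opening in m.
Only numpy, scipy, OpenCV 4.12 (cv2) and the standard library are available. Lean on these libraries where they do the work, as an engineer would, in place of code of your own. Each camera call takes 0.05 s, during which the arm holds its last target. There are 200 camera calls.

## Working session

There is one attempt and no reset: what is moved stays moved. The work goes in short steps, Python scripts to look and compute and a tool call to move; the robot and the scene stay as the last step left them, time stands still between calls to the robot, and variables do not carry over. Pictures are saved under pics/ and viewed, about 8 in all and at most 12, crops included, and the job is handed in when it is done.

Besides the shell and the picture viewer there is one more tool, called after "Request:" as name([rows], argument=value, ...), one row to a line, values as JSON. arm_command: Moves the arm, as the interface text tells. Shifts and turns lie within -1 to 1; 1 stands for 0.3 m of shift or 180 degrees of turn. Its arguments: {"type":"object","properties":{"deltas":{"type":"array"},"claw":{"type":"number"},"grip_force":{"type":"number"}},"required":["deltas"]}

```bash
mkdir -p pics; cat > h.py <<'E'
import numpy as np, cv2
from rig import read_state,get_image,job_done,tips_ahead
def ray(c,u,v):
    K=np.array(c["intrinsics"]);E=np.array(c["extrinsics"])
    d=np.linalg.inv(K)@[u,v,1]; d=E[:3,:3]@[d[0],-d[1],-d[2]]
    return E[:3,3],d
def onz(c,u,v,z):
    o,d=ray(c,u,v); return o+d*(z-o[2])/d[2]
def save(n,im): cv2.imwrite("pics/"+n,cv2.cvtColor(im,cv2.COLOR_RGB2BGR))
E
python3 - <<'E'
from h import *
print(read_state())
for n in("scene","side"):
    c=get_image(n); save(n+"1.png",c["image"]); print(n,np.round(c["extrinsics"],3).tolist(),np.round(c["intrinsics"],1).tolist(),[k for k in c])
E
```

```text
{'time': 0.0, 'joint_positions': array([-1.34899289,  0.46837149, -0.01163778,  1.60361778,  0.00601569,
        1.07136787, -0.05632775]), 'dq': array([ 1.16394199e-03,  5.09182529e-04,  1.13847967e-03, -7.67682707e-05,
       -6.82673763e-04,  5.16748674e-04, -2.42577946e-04]), 'joint_efforts': array([ 8.80792527e-05, -5.20577037e+01, -1.21635437e-02, -2.43741918e+01,
       -5.65112242e-02,  1.74513215e-02,  1.82831109e-04]), 'tool_pos': array([0.17002694, 0.62681878, 0.23864642]), 'ee_rot': array([-5.46231443e-05,  1.32041443e-01,  9.91243819e-01, -8.63166401e-04]), 'wrist_force': array([-0.35415451,  0.03122355, -0.45340905]), 'moment': array([0.01256249, 0.01398661, 0.05437732]), 'gripper_width': 0.0918655558128714}
scene [[0.633, -0.443, 0.635, 1.022], [0.774, 0.352, -0.527, -0.525], [0.01, 0.825, 0.565, 0.549], [0.0, 0.0, 0.0, 1.0]] [[496.6, 0.0, 316.2], [0.0, 496.6, 233.1], [0.0, 0.0, 1.0]] ['image', 'intrinsics', 'extrinsics']
side [[0.988, 0.106, -0.117, 0.34], [-0.156, 0.747, -0.646, -0.675], [0.019, 0.656, 0.754, 0.8], [0.0, 0.0, 0.0, 1.0]] [[442.8, 0.0, 315.2], [0.0, 442.8, 232.2], [0.0, 0.0, 1.0]] ['image', 'intrinsics', 'extrinsics']
```

View pics/scene1.png

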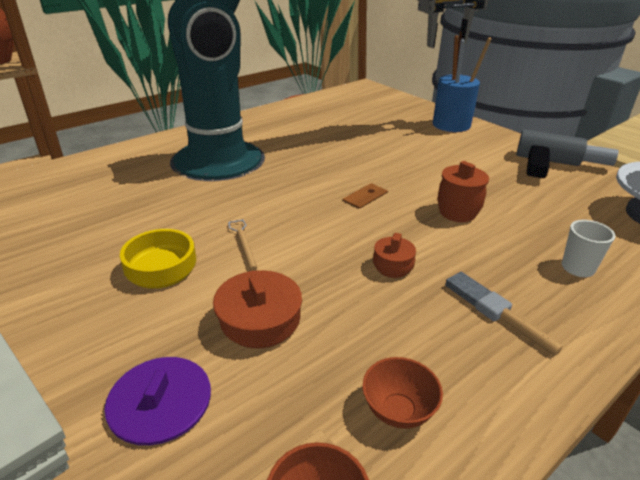

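View pics/side1.png

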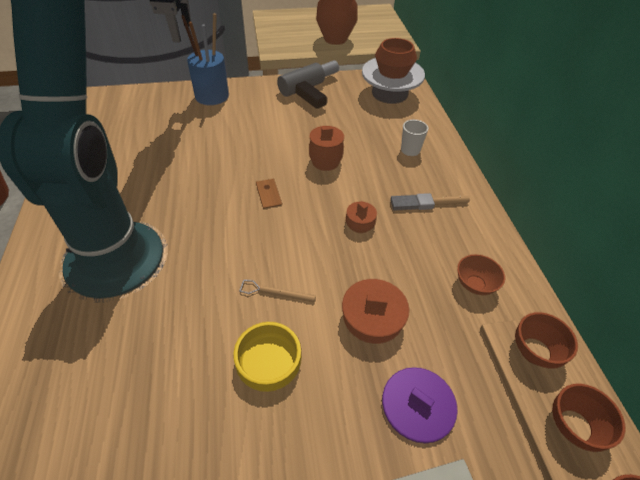

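Candidates in the scene view are:
- The red lidded dish (258,305), seen at (375,308) in the side view.
- The purple lid (160,398) and the yellow dish (158,257), both look-alikes.
- The open red bowls (402,392) and (318,470).
- The small pot (395,255) and the tall jar (462,192).

I choose the red, wide, shallow, lidded one at scene (258,305). Next I'll check it in one crop and measure it.

```bash
python3 - <<'E'
from h import *
c=get_image("side"); im=c["image"]
hsv=cv2.cvtColor(im,cv2.COLOR_RGB2HSV)
m=((hsv[...,0]<9)|(hsv[...,0]>172))&(hsv[...,1]>130)
m=m.astype(np.uint8)
n,l,s,ce=cv2.connectedComponentsWithStats(m)
for i in range(1,n):
    if s[i,4]>200: print(s[i],ce[i].round(),onz(c,*ce[i],0.04).round(3))
k=l[308,390]; mm=(l==k).astype(np.uint8)
ct=max(cv2.findContours(mm,0,1)[0],key=cv2.contourArea)[:,0]
# upper outline belongs to lid top edge: project at z=.053 and fit circle on the far half
P=np.array([onz(c,u,v,.053)[:2] for u,v in ct]);ctr=ct.mean(0)
Q=P[ct[:,1]<ctr[1]-2]
A=np.c_[2*Q,np.ones(len(Q))];x=np.linalg.lstsq(A,(Q**2).sum(1),rcond=None)[0]
print("centre",x[:2],"r",np.sqrt(x[2]+x[0]**2+x[1]**2))
cr=im[260:360,320:430]; a=cv2.resize(cr,None,fx=5,fy=5,interpolation=cv2.INTER_CUBIC)
c2=get_image("scene"); b=cv2.resize(c2["image"][260:350,205:315],None,fx=5,fy=5,interpolation=cv2.INTER_CUBIC)
save("crop.png",cv2.resize(np.hstack([a,cv2.copyMakeBorder(b,0,50,0,0,0)]),(800,364)))
E
```

```text
[ 555  384   69   67 1150] [594. 415.] [ 0.859 -0.496  0.04 ]
centre [0.62183916 0.64629629] r 0.9934882313724905
```

View pics/crop.png

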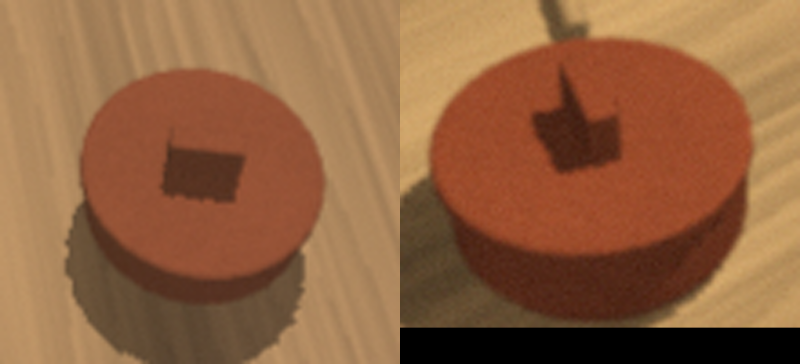

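The crop shows a wide red lid with a bar grip. In the side view the grip's long near face has its base corners at about (365,314) and (385,316).

```bash
python3 - <<'E'
from h import *
c=get_image("side")
print("lid",onz(c,375.8,307.3,.053))
a,b=onz(c,364.8,313.6,.053),onz(c,384.6,315.6,.053); print(a,b,np.linalg.norm(b-a),np.degrees(np.arctan2(*(b-a)[1::-1])))
a,b=onz(c,366.2,300.4,.079),onz(c,387.4,302.6,.079); print(a,b,np.linalg.norm(b-a),np.degrees(np.arctan2(*(b-a)[1::-1])))
print("pot",onz(c,361,210,.05),"jar",onz(c,326,137,.1))
from scipy.spatial.transform import Rotation as R
s=read_state();q=s["ee_rot"]; print(R.from_quat(np.r_[q[1:],q[0]]).as_matrix().round(3))
w=get_image("wrist"); E=np.array(w["extrinsics"]);Rt=R.from_quat(np.r_[q[1:],q[0]]).as_matrix()
print("cam in tool",Rt.T@(E[:3,3]-s["tool_pos"]),(Rt.T@E[:3,:3]).round(2).tolist())
E
```

```text
lid [ 0.54171045 -0.24419313  0.053     ]
[ 0.51717162 -0.25480203  0.053     ] [ 0.55400839 -0.26466173  0.053     ] 0.038133464715961914 -14.984503303311426
[ 0.5202263  -0.24171823  0.079     ] [ 0.55910192 -0.25233921  0.079     ] 0.04030035808478638 -15.280541361971888
pot [0.57284326 0.02028942 0.05      ] jar [0.52598529 0.24158734 0.1       ]
[[-0.965  0.262 -0.   ]
 [ 0.262  0.965 -0.001]
 [-0.    -0.001 -1.   ]]
cam in tool [ 8.06619283e-02  9.79465578e-05 -1.44818260e-01] [[-0.0, 0.96, 0.29], [1.0, 0.0, 0.0], [0.0, 0.29, -0.96]]
```

Request:
arm_command([
  [[-0.47, -0.265, 0, 0, 0, 0], [-0.94, -0.53, 0, 0, 0, 0], [-0.94, -0.53, 0, 0, 0, 0], [-0.94, -0.53, 0, 0, 0, 0], [-0.94, -0.53, 0, 0, 0, 0], [-0.94, -0.53, 0, 0, 0, 0], [-0.94, -0.53, 0, 0, 0, 0], [-0.94, -0.53, 0, 0, 0, 0]],
], claw=1)

```text
time: 1.1
tool_pos: [0.4043, 0.3963, 0.2398]
ee_rot: [0.001, 0.136, 0.991, -0.0]
wrist_force: [-0.3, 0.1, -0.0]
gripper_width: 0.0916
```

Request:
arm_command([
  [[-0.507, -0.977, 0, 0, 0, 0], [-0.507, -0.977, 0, 0, 0, 0], [-0.507, -0.977, 0, 0, 0, 0], [-0.507, -0.977, 0, 0, 0, 0], [-0.507, -0.977, 0, 0, 0, 0], [-0.507, -0.977, 0, 0, 0, 0], [-0.507, -0.977, 0, 0, 0, 0], [-0.507, -0.977, 0, 0, 0, 0]],
])

```text
time: 1.9
tool_pos: [0.4714, 0.0741, 0.2399]
ee_rot: [0.0, 0.135, 0.991, -0.0]
wrist_force: [0.3, 0.4, -0.0]
gripper_width: 0.0918
```

Request:
arm_command([
  [[-0.507, -0.977, 0.2, 0, 0, 0], [-0.507, -0.977, 0.2, 0, 0, 0], [-0.507, -0.977, 0.2, 0, 0, 0], [-0.507, -0.977, 0.2, 0, 0, 0], [-0.507, -0.977, 0.2, 0, 0, 0], [-0.507, -0.977, 0.2, 0, 0, 0], [-0.507, -0.977, 0.2, 0, 0, 0], [-0.507, -0.977, 0.2, 0, 0, 0], [-0.507, -0.977, 0.2, 0, 0, 0], [-0.507, -0.977, 0.2, 0, 0, 0]],
])

```text
time: 2.9
tool_pos: [0.5416, -0.2423, 0.1794]
ee_rot: [-0.0, 0.13, 0.991, 0.001]
wrist_force: [0.1, -0.3, -0.3]
gripper_width: 0.0921
```

```bash
python3 - <<'E'
from h import *
c=get_image("wrist"); save("wrist1.png",c["image"])
s=read_state(); print(s["time"],s["tool_pos"],s["ee_rot"],np.round(c["intrinsics"],1).tolist())
E
```

```text
2.95 [ 0.54159208 -0.24246752  0.17966732] [6.83467168e-05 1.30238222e-01 9.91482453e-01 7.39270013e-04] [[351.0, 0.0, 320.3], [0.0, 351.0, 242.0], [0.0, 0.0, 1.0]]
```

View pics/wrist1.png

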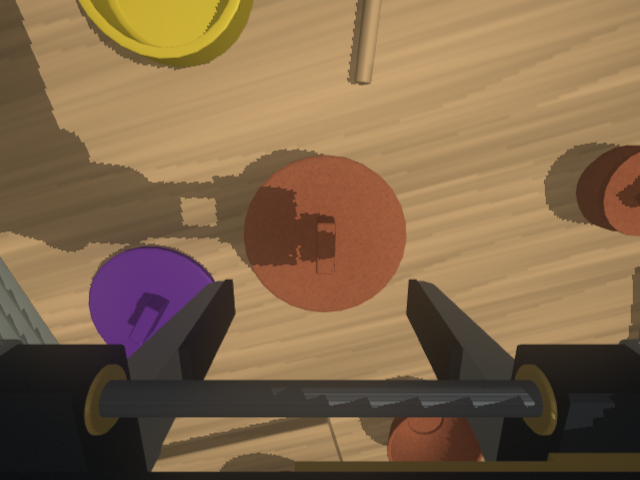

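The red lid is centred at about (325,233). Its bar grip runs vertically in the image, about (317–335, 222–273), already in line with the jaws. The purple lid is at (152,300).

```bash
python3 - <<'E'
from h import *
from scipy.spatial.transform import Rotation as R
c=get_image("wrist"); s=read_state();q=s["ee_rot"];Rt=R.from_quat(np.r_[q[1:],q[0]]).as_matrix()
E=np.array([(245,233),(406,233),(325.5,155),(325.5,311)])
P=np.array([onz(c,u,v,.053) for u,v in E]);print(((P-s["tool_pos"])@Rt).round(4).tolist(),P.mean(0))
B=np.array([onz(c,u,v,.079) for u,v in [(317,223),(335,222),(317,273),(334.5,273)]])
print(((B-s["tool_pos"])@Rt).round(4).tolist(),B.mean(0),Rt[:,1])
E
```

```text
[[0.0074, -0.0598, 0.1268], [0.0073, 0.0691, 0.1269], [0.068, 0.0044, 0.1268], [-0.0619, 0.0049, 0.1269]] [ 0.53775547 -0.23684106  0.053     ]
[[0.0218, -0.0019, 0.1008], [0.0225, 0.011, 0.1008], [-0.0167, -0.002, 0.1008], [-0.0167, 0.0111, 0.1009]] [ 0.54009568 -0.23760869  0.079     ] [0.25856426 0.96599322 0.00127115]
```

Request:
arm_command([
  [[0.01, 0.015, 0.1, 0, 0, 0], [0.01, 0.015, 0.2, 0, 0, 0], [0.01, 0.015, 0.27, 0, 0, 0], [0.01, 0.015, 0.3, 0, 0, 0], [0.01, 0.015, 0.315, 0, 0, 0], [0.01, 0.015, 0.323, 0, 0, 0], [0.01, 0.015, 0.323, 0, 0, 0], [0.01, 0.015, 0.323, 0, 0, 0], [0.01, 0.015, 0.323, 0, 0, 0], [0.01, 0.015, 0.323, 0, 0, 0]],
], claw=1)

```text
time: 4.0
tool_pos: [0.5394, -0.2403, 0.0832]
ee_rot: [0.0, 0.132, 0.991, -0.0]
wrist_force: [0.3, 0.3, -0.8]
gripper_width: 0.0923
```

```bash
python3 - <<'E'
from h import *
c=get_image("side"); a=c["image"][180:380,250:480]
c2=get_image("wrist"); b=c2["image"][100:420,160:480]
save("pre.png",np.hstack([cv2.resize(a,(400,348)),cv2.resize(b,(348,348))]))
print(read_state()["tool_pos"])
E
```

```text
[ 0.53925034 -0.24024999  0.08295762]
```

View pics/pre.png

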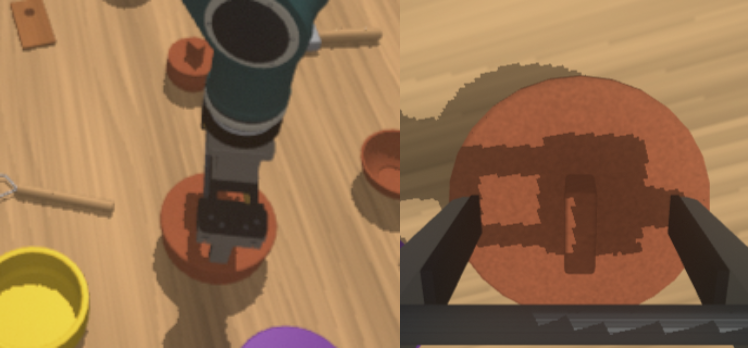

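The right-hand crop shows the bar at x≈578, midway between the jaw pads at about 480 and 670. I'll close the gripper.

Request:
arm_command([
  [[0, 0, 0, 0, 0, 0], [0, 0, 0, 0, 0, 0], [0, 0, 0, 0, 0, 0], [0, 0, 0, 0, 0, 0], [0, 0, 0, 0, 0, 0], [0, 0, 0, 0, 0, 0], [0, 0, 0, 0, 0, 0], [0, 0, 0, 0, 0, 0], [0, 0, 0, 0, 0, 0], [0, 0, 0, 0, 0, 0]],
], claw=0, grip_force=25)

```text
time: 5.1
tool_pos: [0.5392, -0.2398, 0.0827]
ee_rot: [-0.0, 0.132, 0.991, 0.0]
wrist_force: [0.5, 1.7, 1.2]
gripper_width: 0.014
```

Request:
arm_command([
  [[0, -0.003, -0.0045, -0.007, 0, 0], [0, -0.006, -0.009, -0.014, 0, 0], [0, -0.009, -0.0135, -0.021, 0, 0], [0, -0.012, -0.018, -0.028, 0, 0], [0, -0.015, -0.0225, -0.035, 0, 0], [0, -0.018, -0.027, -0.042, 0, 0], [0, -0.018, -0.027, -0.042, 0, 0], [0, -0.018, -0.027, -0.042, 0, 0], [0, -0.018, -0.027, -0.042, 0, 0], [0, -0.018, -0.027, -0.042, 0, 0], [0, -0.018, -0.027, -0.042, 0, 0]],
])

```text
time: 6.2
tool_pos: [0.5379, -0.245, 0.0908]
ee_rot: [0.009, 0.131, 0.989, 0.065]
wrist_force: [-1.0, 0.1, -2.4]
gripper_width: 0.0139
```

```bash
python3 - <<'E'
from h import *
c=get_image("scene"); a=c["image"][230:370,180:340]
c2=get_image("wrist"); b=c2["image"]
save("tilt.png",np.hstack([cv2.resize(a,(400,350),interpolation=2),cv2.resize(b,(400,350))]))
s=read_state();q=s["ee_rot"]; print(s["tool_pos"],s["wrist_force"])
from scipy.spatial.transform import Rotation as R
print(np.degrees(np.arccos(-R.from_quat(np.r_[q[1:],q[0]]).as_matrix()[2,2])))
E
```

```text
[ 0.53782093 -0.24512788  0.09076995] [ 0.26529561  0.26721923 -3.01130056]
7.5607746462041625
```

View pics/tilt.png

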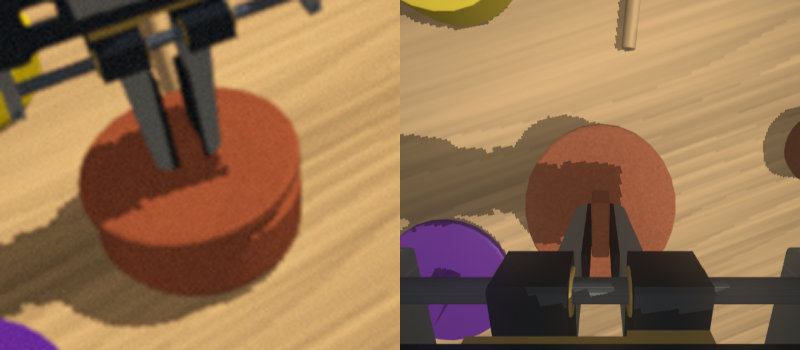

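The tipped lid shows a gap on its +y edge (right side), and the opposite edge is on the rim at 7.6°. Next I'll level it and lift 40 mm.

Request:
arm_command([
  [[0, 0.003, -0.01, 0.004, 0, 0], [0, 0.006, -0.02, 0.008, 0, 0], [0, 0.01, -0.032, 0.013, 0, 0], [0, 0.014, -0.045, 0.018, 0, 0], [0, 0.018, -0.058, 0.024, 0, 0], [0, 0.022, -0.071, 0.029, 0, 0], [0, 0.026, -0.084, 0.034, 0, 0], [0, 0.03, -0.095, 0.039, 0, 0], [0, 0.032, -0.103, 0.042, 0, 0], [0, 0.032, -0.103, 0.042, 0, 0], [0, 0.032, -0.103, 0.042, 0, 0], [0, 0.032, -0.103, 0.042, 0, 0], [0, 0.032, -0.103, 0.042, 0, 0]],
])

```text
time: 7.6
tool_pos: [0.5389, -0.2404, 0.1225]
ee_rot: [-0.0, 0.132, 0.991, 0.0]
wrist_force: [-0.5, -0.2, -1.7]
gripper_width: 0.0136
```

```bash
python3 - <<'E'
from h import *
c=get_image("scene"); a=c["image"][230:370,180:340]
c2=get_image("side"); b=c2["image"][230:370,290:450]
save("lift.png",np.hstack([cv2.resize(a,(400,350),interpolation=2),cv2.resize(b,(400,350),interpolation=2)]))
s=read_state(); print(s["tool_pos"],s["ee_rot"],s["wrist_force"],s["time"])
E
```

```text
[ 0.53893436 -0.2403751   0.12253403] [-1.44477635e-04  1.32244320e-01  9.91217140e-01  2.73733081e-05] [-0.03448735  0.20732524 -3.63771378] 7.7
```

View pics/lift.png

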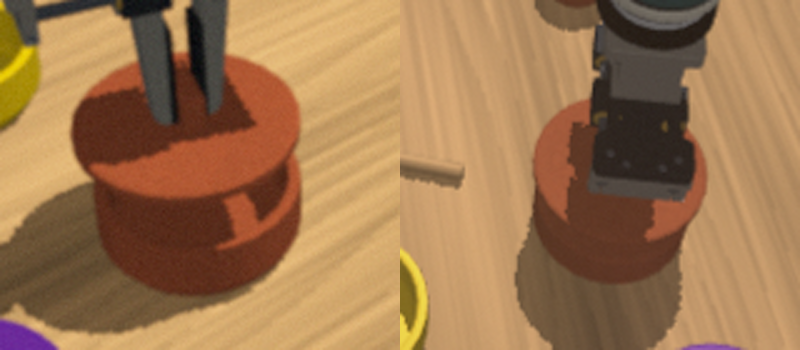

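The lid is clear, level and above the dish, and the dish outline is within about 2 px of its start. I'll lower it gently.

Request:
arm_command([
  [[0, 0, 0.01, 0, 0, 0], [0, 0, 0.02, 0, 0, 0], [0, 0, 0.03, 0, 0, 0], [0, 0, 0.04, 0, 0, 0], [0, 0, 0.05, 0, 0, 0], [0, 0, 0.06, 0, 0, 0], [0, 0, 0.07, 0, 0, 0], [0, 0, 0.08, 0, 0, 0], [0, 0, 0.09, 0, 0, 0], [0, 0, 0.1, 0, 0, 0], [0, 0, 0.108, 0, 0, 0], [0, 0, 0.115, 0, 0, 0], [0, 0, 0.12, 0, 0, 0], [0, 0, 0.124, 0, 0, 0], [0, 0, 0.128, 0, 0, 0], [0, 0, 0.131, 0, 0, 0], [0, 0, 0.132, 0, 0, 0], [0, 0, 0.132, 0, 0, 0], [0, 0, 0.132, 0, 0, 0], [0, 0, 0.132, 0, 0, 0]],
])

```text
time: 9.7
tool_pos: [0.5392, -0.2402, 0.0831]
ee_rot: [0.0, 0.132, 0.991, -0.0]
wrist_force: [-0.3, -0.2, -2.8]
gripper_width: 0.0136
```

Request:
arm_command([
  [[0, 0, 0.001, 0, 0, 0], [0, 0, 0.002, 0, 0, 0], [0, 0, 0.002, 0, 0, 0], [0, 0, 0.002, 0, 0, 0]],
])

```text
time: 10.1
tool_pos: [0.5392, -0.2402, 0.0827]
ee_rot: [0.0, 0.132, 0.991, 0.0]
wrist_force: [-1.3, 0.7, -0.5]
gripper_width: 0.0139
```

Request:
arm_command([
  [[0, 0, 0, 0, 0, 0], [0, 0, 0, 0, 0, 0], [0, 0, 0, 0, 0, 0], [0, 0, 0, 0, 0, 0], [0, 0, 0, 0, 0, 0], [0, 0, 0, 0, 0, 0], [0, 0, 0, 0, 0, 0]],
], claw=0.6)

```text
time: 10.8
tool_pos: [0.5392, -0.2402, 0.0825]
ee_rot: [0.0, 0.132, 0.991, 0.0]
wrist_force: [-1.3, 0.6, 0.5]
gripper_width: 0.0554
```

Request:
arm_command([
  [[0, 0, -0.03, 0, 0, 0], [0, 0, -0.08, 0, 0, 0], [0, 0, -0.2, 0, 0, 0], [0, 0, -0.35, 0, 0, 0], [0, 0, -0.5, 0, 0, 0], [0, 0, -0.5, 0, 0, 0], [0, 0, -0.5, 0, 0, 0], [0, 0, -0.5, 0, 0, 0], [0, 0, -0.5, 0, 0, 0]],
])

```text
time: 11.7
tool_pos: [0.5384, -0.2398, 0.2313]
ee_rot: [-0.001, 0.132, 0.991, 0.0]
wrist_force: [-1.3, -0.3, -0.4]
gripper_width: 0.0554
```

```bash
python3 - <<'E'
from h import *
c=get_image("scene"); a=c["image"][260:350,205:315]
c2=get_image("wrist"); b=c2["image"]
save("end.png",np.hstack([cv2.resize(a,(400,327),interpolation=2),cv2.resize(b,(400,327))]))
s=read_state(); print(s["tool_pos"],s["wrist_force"],s["gripper_width"],s["time"])
old=cv2.imread("pics/scene1.png"); d=cv2.absdiff(old,cv2.cvtColor(c["image"],cv2.COLOR_RGB2BGR)).max(2)[260:350,205:315]; print("changed px",(d>60).sum())
E
```

```text
[ 0.53854662 -0.23990546  0.2312939 ] [ 0.05028032 -0.15604373 -0.69264399] 0.05496208466928945 11.8
changed px 179
```

View pics/end.png

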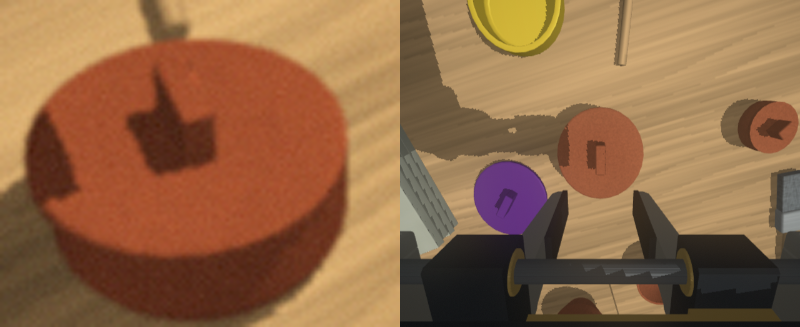

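The lid is seated and looks flat. It has moved about 1.5 px to the left against the dish, so I'll work out the centring from the silhouettes.

```bash
python3 - <<'E'
from h import *
c=get_image("scene");K=np.array(c["intrinsics"]);Ei=np.linalg.inv(np.array(c["extrinsics"]))
def ext(cx,cy,r,z):
    t=np.linspace(0,2*np.pi,720);P=np.c_[cx+r*np.cos(t),cy+r*np.sin(t),0*t+z,0*t+1]@Ei.T
    p=P[:,:3]*[1,-1,-1]@K.T;p=p[:,:2]/p[:,2:];return np.r_[p.min(0),p.max(0)].round(1)
for z in(.045,.053):print("lid pred",ext(.539,-.2385,.066,z))
for z in(0,.02,.04):print("dish pred",z,ext(.539,-.2385,.062,z))
import os
for n,im in(("start",cv2.cvtColor(cv2.imread("pics/scene1.png"),4)),("now",c["image"])):
    f=im.astype(int);m=((f[...,0]>1.9*f[...,1])).astype(np.uint8)
    k,l,s,_=cv2.connectedComponentsWithStats(m);m=l==l[322,258]
    print(n,s[l[322,258]],[(y,np.where(m[y])[0][[0,-1]].tolist()) for y in(285,295,303,310,316,322,328,334)])
E
```

```text
lid pred [212.  272.8 301.  332.9]
lid pred [211.4 268.9 300.9 328.8]
dish pred 0 [217.8 295.6 298.6 353.1]
dish pred 0.02 [216.5 286.3 298.5 343.4]
dish pred 0.04 [215.1 276.8 298.3 333.4]
start [ 214  271   87   77 5251] [(285, [222, 296]), (295, [215, 300]), (303, [214, 300]), (310, [215, 298]), (316, [218, 298]), (322, [220, 297]), (328, [222, 294]), (334, [226, 290])]
now [ 213  271   87   77 5221] [(285, [221, 294]), (295, [215, 298]), (303, [213, 299]), (310, [213, 298]), (316, [216, 298]), (322, [221, 297]), (328, [222, 294]), (334, [225, 289])]
```

Against a model of a lid centred on the dish, its middle column should be 256.2 px and is 256.5 px. The top row is the same as at the start, so the lid is centred within about 2 mm. I'll hand in.

```bash
python3 -c "
from h import *
print(job_done(),read_state()['time'])"
```

```text
the job is handed in; nothing more can be done
the job is handed in; nothing more can be done
```

The lid check is done and handed in. I gripped the red dish's lid by its bar and tipped it 7.6° with the opposite edge on the rim. Then I levelled it and lifted it about 40 mm clear, confirmed in the pictures. It went back down at about 30 mm/s at most, and I backed the gripper off to 0.23 m.

**Last checks:**
- **Centring:** the lid looks flat and centred within about 2 mm (middle column 256.5 px against 256.2 px predicted).
- **Shift:** the lid sits about 1 px (roughly 1.5 mm) from where it was at the start, well inside the 10 mm allowed.
- **Dish:** its outline is within about 1 px of the start.
- **Jar and pot:** the gripper came nowhere near them at low height, though I did not re-measure either one.
- **Time:** about 12 s on the clock, with the gripper open and well clear.

The wrist force is too noisy to show the lid's contact on lowering exactly, so the seating is judged from the height (82.7 mm, the same as when gripped) and the final images. `job_done()` reported no verdict.

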